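Clamp a specimen bottle with the cam-lock rod

TASK

Secure the white specimen bottle in the bench clamp so its cap can later be unscrewed one-handed: push the clamp's sliding rod in by its black knob until the rubber pad presses the bottle gently but firmly home into the white V-stop, then swing the red cam lever over centre to its closed stop so that the rod is locked. Press the bottle only gently (it is thin-walled), do not tip it, do not force the lever hard against its stop, and leave the other things on the bench where they are.

Things in the scene. Friction and masses are not known exactly. Their poses are not given: they have to be found in the camera images.
- fixture: The bench clamp, fixed to the table: grey base plate 120 x 290 x 12 mm with an aluminium guide block (50 x 50 mm, top 62 mm above the table, centred at local y = -20 mm). Origin on the table top, on the vertical plane of the rod; local +y is the direction in which the rod is pushed towards the bottle, local z up. The plate covers local x -60..60, y -100..190 mm..
- rod (a joint): Travel in m of the steel rod (14 mm thick, axis 37 mm above the table, along fixture y): 0 fully drawn back, 0.09 fully in. Unclamped it slides with 4 N of friction and stays where left, keeping up to 4 N of pad pressure. A steady push of 8 to 10 N on the knob puts 4 to 6 N on the pad, which seats the bottle. With the lever closed the rod is gripped: do not pull it then.
- knob_center (a point): Centre of the upper, free part of the black upright round knob at the rod's outer end: 26 mm diameter, 80 mm tall (19 to 99 mm above the table); this point is on its axis, 59 mm above the table. It can be pinched from above or pushed. It moves with the rod, on the line fixture x = 0, at fixture y = -0.20 m + rod travel.
- pad: Rubber pad on the rod's inner end, 44 mm wide, 40 mm tall (17 to 57 mm above the table). Origin at the centre of its face towards the bottle. It is sprung: it yields about 1 mm per 8 N, at most 4 mm. A press of 3 to 10 N holds the bottle well; over 15 N dents it.
- vstop: White V-shaped stop (two upright plates 55 mm tall, at 45 degrees, open towards the pad), fixed on the base plate at a place set anew each time along the fixture's y. Origin on the base plate's top (12 mm above the table), where the axis of the bottle stands when it touches both plates.
- bottle: The white plastic bottle to clamp: 56 mm diameter, 102 mm tall with its pale cap, 60 to 130 g. Origin at the centre of its underside, z up. It stands loose on the base plate between pad and V-stop, some 6 to 11 mm short of home and up to 3 mm off to a side, and slides home, centring itself in the slick V, when the pad pushes it.
- lever (a joint): Angle of the red cam lever in rad, on a vertical pin: 0 fully open, 1.85 closed on its stop; it grows anticlockwise seen from above. Up to about 0.6 it turns easily; then the cam bites and resists, hardest near 1.15 (about 0.5 N m, i.e. some 7 to 8 N at the lever tip); past the centre at 1.55 it snaps shut by itself. Between 0.6 and 1.55 it can spring back if let go. It starts open, at 0 to 0.35.
- lever_pin (a point): The red lever arm, a straight bar 14 mm wide and 18 mm high (66 to 84 mm above the table), reaching 82 mm from its pin, with a round hub of 19 mm radius. This point is on the pin axis (fixture x = 0, y = -0.02 m), 66 mm above the table. At lever = 0 the bar points 160 degrees anticlockwise from the fixture's x; closed, it lies over the rod and points towards the knob.
- lever_tip (a point): Point on the lever arm to push, 67 mm from the pin, at the bar's mid-height (75 mm above the table).
- bottle2: Bystander: spare white bottle in the steel tray; leave it alone. (Bottles 56 mm diameter, 102 mm tall; jars 72 mm, 66 mm tall; stamp 40 x 60 x 80 mm; pen 145 mm long.) Origin at the centre of its underside.
- bottle3: Bystander: spare white bottle in the steel tray; leave it alone. (Bottles 56 mm diameter, 102 mm tall; jars 72 mm, 66 mm tall; stamp 40 x 60 x 80 mm; pen 145 mm long.) Origin at the centre of its underside.
- bottle4: Bystander: spare white bottle in the steel tray; leave it alone. (Bottles 56 mm diameter, 102 mm tall; jars 72 mm, 66 mm tall; stamp 40 x 60 x 80 mm; pen 145 mm long.) Origin at the centre of its underside.
- jar1: Bystander: red-lidded jar in the steel tray; leave it alone. (Bottles 56 mm diameter, 102 mm tall; jars 72 mm, 66 mm tall; stamp 40 x 60 x 80 mm; pen 145 mm long.) Origin at the centre of its underside.
- jar2: Bystander: red-lidded jar in the steel tray; leave it alone. (Bottles 56 mm diameter, 102 mm tall; jars 72 mm, 66 mm tall; stamp 40 x 60 x 80 mm; pen 145 mm long.) Origin at the centre of its underside.
- jar3: Bystander: red-lidded jar standing beyond the clamp; leave it alone. (Bottles 56 mm diameter, 102 mm tall; jars 72 mm, 66 mm tall; stamp 40 x 60 x 80 mm; pen 145 mm long.) Origin at the centre of its underside.
- stamp: Bystander: self-inking stamp, grey and black; leave it alone. (Bottles 56 mm diameter, 102 mm tall; jars 72 mm, 66 mm tall; stamp 40 x 60 x 80 mm; pen 145 mm long.) Origin at the centre of its underside.
- pen: Bystander: pen on the form; leave it alone. (Bottles 56 mm diameter, 102 mm tall; jars 72 mm, 66 mm tall; stamp 40 x 60 x 80 mm; pen 145 mm long.) Origin at the centre of its underside.

How it is judged:
By the outcome, as a careful person would: the job done as asked, in the order asked, and still so for the second after the job is handed in, with the robot touching nothing.
It also fails if it takes over 51 s, if anything falls off the work surface, if the arm or the gripper's body presses on something with over 40 N, if the wrist force passes 120 N, or if a joint passes its speed limit or range.

ROBOT

A 6-joint arm with a two-finger parallel gripper is mounted at the origin on the work surface. World frame = base frame: x ahead of the robot, y to its left, z up, the work surface at z = 0. Lengths are in mm, angles in rad, forces in N, time in s.
With the tool pointing down it reaches from about 350 to 875 mm from the base axis. Payload 4.2 kg.
Tool frame: the origin (TCP) lies at the very end of the fingers, on their centre line; the grasp point (between the pads) lies 19 mm behind it; z points along the fingers, y is the line along which they close (so a half turn about z gives the same grasp; the last joint's range is limited). The gripper opens to 85 mm and grips with 20 to 120 N. Pads are 22 mm wide; open, the fingers measure 114 mm over their backs; the gripper's body (76 mm by 85 mm) begins 54 mm behind the grasp point. The pads swing forward as they close: fully open they stand 13 mm farther back than shut.
Start: joints at [-1.072, 0.385, 0.008, 0, -1.194, -0.259], TCP at [148.46, -607.09, 231.312] pointing down, gripper open.
Joint ranges: [-3.14, 3.14], [-1.21, 2.06], [-1.07, 1.41], [-3.16, 2.05], [-2.99, -0.16], [-3.1, 3.1]. Speed limits (rad/s): [2.79, 2.79, 3.14, 3.14, 3.14, 3.14].

INTERFACE

Orientations are given as a unit quaternion [x, y, z, w].
In Python, from bench import arm, optics gives the robot as it stands. The module is installed in compiled form; this text tells all that it offers.
- The arm moves only by the tool step_arm, never from a script. Its argument "motion" is a list of rows, each an object with "dr": the turn, a rotation vector about the tool's x, y, z in units of 8 degrees (1.0 is 8 degrees), a list of three; "slide": the shift along the tool's x, y, z in mm, a list of three; "jaw": the finger opening in mm, from 0 to 85.4. A call has exactly 8 rows; each row is the pose to reach, as a shift and turn from the pose commanded when the call began, along the tool's axes at that moment; what a row does not reach only later rows make up. A row lasts 1/8 s, in which the tool goes at most 62.5 mm and 10.7 degrees, less where a joint would pass 70% of its speed; a pose out of reach is approached as far as the arm can. A call with a gripper value outside its range is refused whole. The fingers move at their own pace and stop on an object; the grip force is fixed at half the most. Time passes only in rows, so rows that repeat a pose let the fingers close, or fill a call up. It gives the time, the measured TCP pose, the force, the opening and the grip force at its end, in the units of the state.
- arm.read_state(): the state, without advancing time (a new reading comes with each control period).
- optics.get_image(name): name is "side" or "top"; returns the picture (420x560x3 uint8, blue, green, red); there is no depth.
- optics.camera_info(name): a dict with "camera_matrix" (3x3 intrinsics, pixels), "view" (4x4, takes a point from world to camera coordinates). Camera axes: x right, y up, looking along -z (the intrinsics and any distortion apply to the point x, -y, -z); pixel columns grow to the right and rows downward; lengths in mm; the calibration is good to about 2 mm. A picture is of the moment at which its call begins. camera_info takes no time and is no camera call.
- arm.job_done(): hands the job in; it is judged then, once.
The state is a dict: "clock": time; "joints": joint angles; "joint_vel": joint speeds; "joint_efforts": joint torques, N m; "position": TCP position; "ee_rot": TCP orientation; "contact_force": force on the tool from outside, world axes, zero at the start; "wrist_torque": the same for the moment, N m; "gripper_width": finger opening in mm; "grasp_force": force on a finger pad.
Only numpy, scipy, OpenCV 4.12 (cv2) and the standard library are available. Lean on these libraries where they do the work, as an engineer would, in place of code of your own. Each camera call takes 0.05 s, during which the arm holds its last target. There are 200 camera calls.

## Working session

There is one attempt and no reset: what is moved stays moved. The work goes in short steps, Python scripts to look and compute and a tool call to move; the robot and the scene stay as the last step left them, time stands still between calls to the robot, and variables do not carry over. Pictures are saved under pics/ and viewed, at most 10 in all, crops included, and the job is handed in when it is done.

Besides the shell and the picture viewer there is one more tool, called after "Emit:" by a JSON object that holds its "op" and its "data", one argument or row to a line. step_arm: Moves the arm, as the interface text tells. Its arguments: {"type":"object","properties":{"motion":{"type":"array","items":{"type":"object","properties":{"dr":{"type":"array","items":{"type":"number"}},"slide":{"type":"array","items":{"type":"number"}},"jaw":{"type":"number"}}}}},"required":["motion"]}

```bash
mkdir -p pics; python3 - <<'E'
from bench import arm, optics
import cv2
s=arm.read_state()
for k in s: print(k,s[k])
for n in("side","top"):
    i=optics.camera_info(n);print(n,i)
    cv2.imwrite(f"pics/{n}0.png",optics.get_image(n))
E
```

```text
clock 0.0
joints [-1.07241680e+00  3.85536255e-01  6.62961653e-03 -4.86035227e-04
 -1.19396722e+00 -2.58600318e-01]
joint_vel [-0.00108631  0.00049403  0.0008271   0.00145561  0.00013119  0.00186988]
joint_efforts [ 2.41369780e-04 -3.92288804e+01  1.88405871e+01  4.18621168e+00
 -4.56518479e-03  7.68489656e-06]
position [ 148.31175045 -606.5577303   230.23722522]
ee_rot [-1.19513521e-01  9.92832004e-01  1.04870807e-03 -1.73954501e-04]
contact_force [ 0.07333752  0.92193928 -0.91632976]
wrist_torque [-0.02778935  0.00437619  0.0075226 ]
grasp_force 0.0
gripper_width 85.2019086032263
side {'camera_matrix': array([[446.67061072,   0.        , 284.07615803],
       [  0.        , 446.67061072, 210.41990692],
       [  0.        ,   0.        ,   1.        ]]), 'view': array([[ 7.74559912e-01, -6.32358068e-01,  1.34245214e-02,
        -4.75589372e+02],
       [ 2.88416754e-01,  3.72004930e-01,  8.82285729e-01,
        -2.35630534e+02],
       [-5.62914487e-01, -6.79511299e-01,  4.70522767e-01,
        -1.05649481e+03],
       [ 0.00000000e+00,  0.00000000e+00,  0.00000000e+00,
         1.00000000e+00]])}
top {'camera_matrix': array([[516.0399366 ,   0.        , 267.32271145],
       [  0.        , 516.0399366 , 212.13542013],
       [  0.        ,   0.        ,   1.        ]]), 'view': array([[-2.91575794e-02, -9.99572819e-01, -2.00352377e-03,
        -1.81417905e+01],
       [ 9.76265008e-01, -2.89079127e-02,  2.14641486e-01,
        -5.79703401e+02],
       [-2.14607713e-01,  4.30245603e-03,  9.76690851e-01,
        -1.54375197e+03],
       [ 0.00000000e+00,  0.00000000e+00,  0.00000000e+00,
         1.00000000e+00]])}
```

View pics/top0.png

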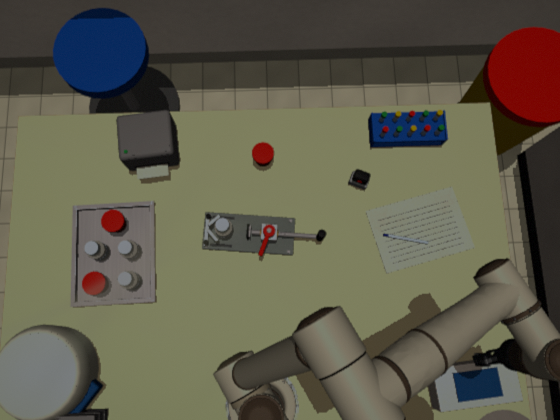

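View pics/side0.png

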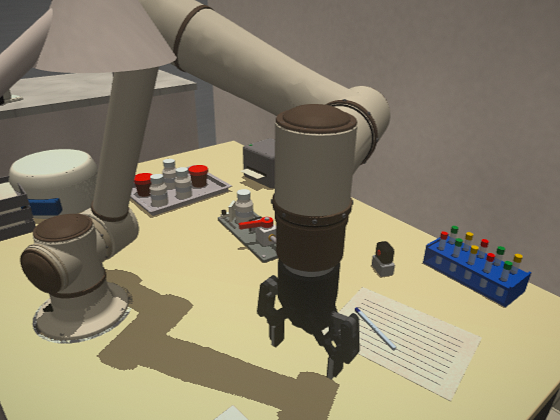

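The top view shows the knob at about (321,236), the red hub at (269,231) with the lever tip at (263,253), the plate spanning columns 202–295 and the bottle cap at (222,227). In the side view the gripper hides the knob, and the hub is at about (266,222).

```bash
cat >h.py <<'E'
import numpy as np, cv2
from bench import arm, optics
def ray(n,uv):
    i=optics.camera_info(n);K=i["camera_matrix"];V=i["view"];R=V[:3,:3]
    d=np.linalg.inv(K)@[uv[0],uv[1],1]; d=R.T@(d*[1,-1,-1])
    return -R.T@V[:3,3], d/np.linalg.norm(d)
def onz(n,uv,z):
    o,d=ray(n,uv); return o+d*(z-o[2])/d[2]
def tri(a,b):
    (o,d),(p,e)=ray("top",a),ray("side",b)
    t=np.linalg.lstsq(np.c_[d,-e],p-o,rcond=None)[0]
    x,y=o+d*t[0],p+e*t[1]; return (x+y)/2,np.linalg.norm(x-y)
def px(n,P):
    i=optics.camera_info(n);c=(i["view"]@[*P,1])[:3]*[1,-1,-1]; q=i["camera_matrix"]@c; return q[:2]/q[2]
E
python3 - <<'E'
from h import *
t=cv2.imread("pics/top0.png");hsv=cv2.cvtColor(t,cv2.COLOR_BGR2HSV)
def cents(m,off):
    n,l,s,c=cv2.connectedComponentsWithStats(m.astype(np.uint8))
    return [(s[i],c[i]+off,l==i) for i in range(1,n) if s[i][4]>15]
x0,y0=190,200
H=hsv[200:275,190:340];B=t[200:275,190:340]
red=((H[...,0]<8)|(H[...,0]>172))&(H[...,1]>150)&(H[...,2]>80)
print("red");[print(s,c) for s,c,_ in cents(red,(x0,y0))]
print("dark");[print(s,c) for s,c,_ in cents(H[...,2]<45,(x0,y0))]
# non-table plate: low saturation
g=(H[...,1]<60)
n=cents(g,(x0,y0))
for s,c,m in n:
    print("grey",s,c)
    if s[4]>500:
        ct=cv2.findContours(m.astype(np.uint8),0,2)[0][0]
        r=cv2.minAreaRect(ct); 
        for p in cv2.boxPoints(r)+[x0,y0]: print(p,onz("top",p,12).round(1))
print("knob",onz("top",(321,235.5),99),"hub",onz("top",(269,231),84))
for n,c in (("top",t),("side",cv2.imread("pics/side0.png"))):
    cr=c[195:275,195:335] if n=="top" else c[180:270,200:290]
    cv2.imwrite(f"pics/{n}c.png",cv2.resize(cr,None,fx=5,fy=5,interpolation=2))
E
```

```text
red
[ 69  25  16  31 169] [265.85798817 238.1183432 ]
dark
[16 14  6  5 21] [208.38095238 216.        ]
[56 24  4 16 27] [247.22222222 232.81481481]
[126  30  10  11  78] [320.30769231 235.11538462]
[88 36 16  2 16] [285.5  236.75]
[77 41  9  4 19] [270.84210526 241.78947368]
grey [  12   12  116   43 3272] [248.93643032 232.85696822]
[201.34437943 248.50650787] [478.4 176.9  12. ]
[203.92425919 211.09822369] [599.6 168.4  12. ]
[318.10533142 218.97277832] [ 562.9 -197.4   12. ]
[315.52545166 256.38106155] [ 442.8 -183.2   12. ]
grey [129  30   6   9  36] [321.19444444 233.55555556]
knob [ 494.20404859 -194.47197      99.        ] hub [515.30879023 -38.46266786  84.        ]
```

View pics/topc.png

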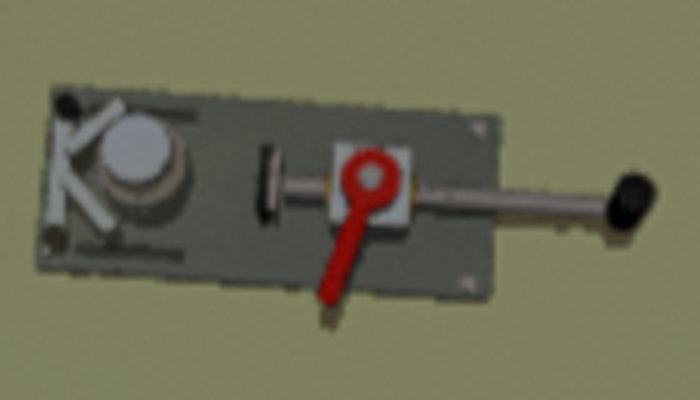

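The enlarged crop gives the plate corners at (52,85), (500,117), (491,300) and (38,270). The hub is at (371,179), the lever end at (328,300), the knob top at (634,195), the cap at (137,147) and the pad at x≈268.

```bash
python3 - <<'E'
from h import *
f=lambda a:(a[0]/5-.4+195,a[1]/5-.4+195)
P=[onz("top",f(a),12)[:2] for a in((52,85),(500,117),(491,300),(38,270))]
print(np.round(P,1))
a,b,c,d=P; print("sizes",[np.linalg.norm(q).round(1) for q in(b-a,c-b,d-c,a-d)])
C=sum(P)/4; ydir=(a-b+d-c);ydir/=np.linalg.norm(ydir);xdir=np.array([ydir[1],-ydir[0]])
O=C-45*ydir
print("C",C,"O",O,"ydir",ydir,"yaw",np.degrees(np.arctan2(xdir[1],xdir[0])))
L=lambda p:np.round([(p[:2]-O)@xdir,(p[:2]-O)@ydir],1)
for n,q,z in(("hub",(371,179),84),("tipend",(328,298),84),("knobtop",(634,195),99),("cap",(137,147),102+12),("pad",(268,185),57)):
    w=onz("top",f(q),z);print(n,w.round(1),"local",L(w))
E
```

```text
[[ 597.8  164.9]
 [ 568.3 -122.2]
 [ 450.5 -111.8]
 [ 478.1  174.2]]
sizes [np.float64(288.7), np.float64(118.2), np.float64(287.3), np.float64(120.1)]
C [523.66600519  26.25992199] O [519.20778306 -18.51869183] ydir [0.0990716  0.99508031] yaw -5.685711755189013
hub [517.2 -37.9  84. ] local [ -0.1 -19.5]
tipend [445.   -9.8  84. ] local [-74.7   1.3]
knobtop [ 500. -196.   99.] local [  -1.6 -178.5]
cap [535.3 101.9 114. ] local [  4.1 121.4]
pad [520.2  25.9  57. ] local [-3.4 44.3]
```

View pics/sidec.png

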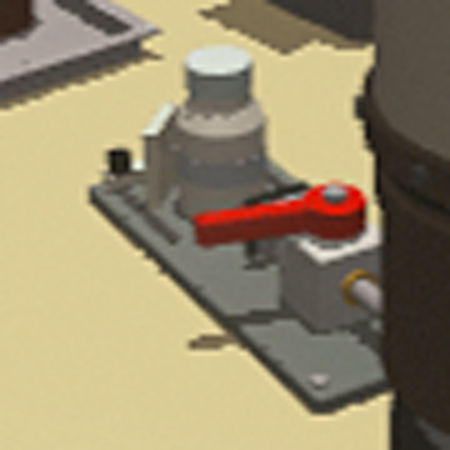

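The measurements agree: the plate comes out at 288 × 119 mm, the hub at local (0,-19.5), rod travel about 21 mm and lever about 0.08 rad. I'll move behind the knob with the fingers closed.

Emit:
{"op": "step_arm", "data": {
  "motion": [
    {"dr": [0,0,-1.2],"slide": [-53,33.5,12],"jaw": 0},
    {"dr": [0,0,-2.4],"slide": [-106,67,25],"jaw": 0},
    {"dr": [0,0,-3.6],"slide": [-159,100.5,37],"jaw": 0},
    {"dr": [0,0,-4.8],"slide": [-212,134,50],"jaw": 0},
    {"dr": [0,0,-6],"slide": [-265,167.5,62],"jaw": 0},
    {"dr": [0,0,-7.2],"slide": [-318,201,75],"jaw": 0},
    {"dr": [0,0,-8.4],"slide": [-371,234.5,87],"jaw": 0},
    {"dr": [0,0,-8.8],"slide": [-424,268,100],"jaw": 0}
  ]
}}

```text
clock: 1.1
position: [489.9, -252.5, 133.1]
ee_rot: [-0.671, 0.741, 0.0, -0.0]
contact_force: [0.8, -1.0, -0.4]
gripper_width: 0.1
grasp_force: 0.0
```

```bash
cat >>h.py <<'E'
O=np.array([519.2,-18.5]);YD=np.array([.0991,.9951]);XD=np.array([.9951,-.0991])
def local(p): return np.round([(p[:2]-O)@XD,(p[:2]-O)@YD],1)
def st():
    from scipy.spatial.transform import Rotation as R
    s=arm.read_state();M=R.from_quat(s["ee_rot"]).as_matrix();p=np.array(s["position"])
    print("t",s["clock"],"p",p.round(1),"loc",local(p),"xang",np.degrees(np.arctan2(M[1,0],M[0,0])).round(1),"zax",M[:,2].round(3),"F",np.round(s["contact_force"],2),"Floc",local(np.array(s["contact_force"])[:2]+O),"w",round(s["gripper_width"],1))
    return s,M
E
python3 - <<'E'
from h import *
s,M=st();print(np.round(s["joints"],2))
for n in("side",):
    c=optics.get_image(n)[150:330,200:380]
    cv2.imwrite(f"pics/{n}1.png",cv2.resize(c,None,fx=3.3,fy=3.3,interpolation=2))
E
```

```text
t 1.1 p [ 489.9 -252.5  133.1] loc [  -6.  -235.7] xang -95.7 zax [-0. -0. -1.] F [ 0.84 -0.97 -0.42] Floc [ 0.9 -0.9] w 0.1
[-0.18  0.35 -0.31  0.   -0.91  0.08]
```

View pics/side1.png

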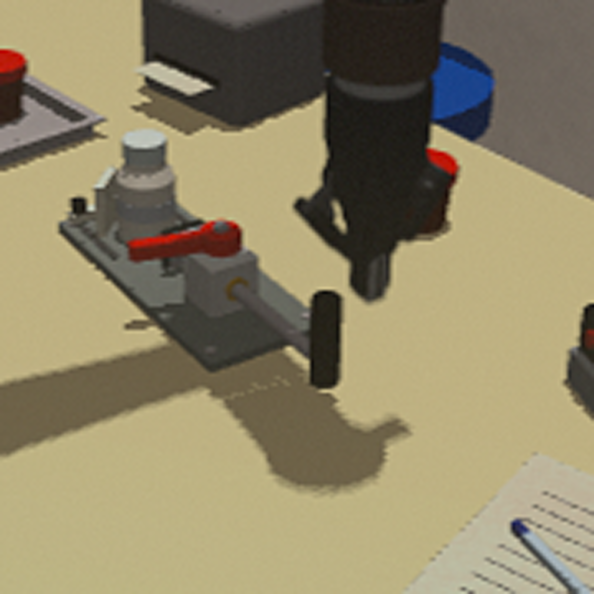

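The side view shows the knob top at about (298.8,240), the finger tips clear to its right, and the lever open. I'll check heights across the two views and then lower.

```bash
python3 - <<'E'
from h import *
g=lambda a:(a[0]/3.3+200,a[1]/3.3+150)
f=lambda a:(a[0]/5-.4+195,a[1]/5-.4+195)
for n,a,b in(("knobtop",(634,193),(326,297)),("hub",(371,179),(222,227)),("cap",(137,147),(146,140))):
    P,e=tri(f(a),g(b));print(n,P.round(1),round(e,1),local(P))
E
```

```text
knobtop [ 501.3 -196.1   98.9] 0.2 [  -0.2 -178.5]
hub [517.6 -38.4  86.7] 2.1 [  0.4 -20. ]
cap [536.3 101.9 111.5] 1.0 [  5.1 121.5]
```

Emit:
{"op": "step_arm", "data": {
  "motion": [
    {"dr": [0,0,0],"slide": [0,0,0],"jaw": 0},
    {"dr": [0,0,0],"slide": [0,0,20],"jaw": 0},
    {"dr": [0,0,0],"slide": [0,0,40],"jaw": 0},
    {"dr": [0,0,0],"slide": [0,0,60],"jaw": 0},
    {"dr": [0,0,0],"slide": [0,0,80],"jaw": 0},
    {"dr": [0,0,0],"slide": [0,0,80],"jaw": 0},
    {"dr": [0,0,0],"slide": [0,0,80],"jaw": 0},
    {"dr": [0,0,0],"slide": [0,0,80],"jaw": 0}
  ]
}}

```text
clock: 2.15
position: [489.3, -254.6, 54.7]
ee_rot: [-0.67, 0.742, -0.001, 0.001]
contact_force: [-0.4, -0.1, 0.5]
gripper_width: -0.3
grasp_force: 0.0
```

```bash
python3 -c "
from h import *
st()"
```

```text
t 2.15 p [ 489.3 -254.6   54.7] loc [  -6.3 -237.9] xang -95.9 zax [ 0.002 -0.001 -1.   ] F [-0.41 -0.15  0.52] Floc [-0.4 -0.2] w -0.3
```

Emit:
{"op": "step_arm", "data": {
  "motion": [
    {"dr": [0,0,0],"slide": [-5,-3,2],"jaw": 0},
    {"dr": [0,0,0],"slide": [-10,-6,5],"jaw": 0},
    {"dr": [0,0,0],"slide": [-15,-6,5],"jaw": 0},
    {"dr": [0,0,0],"slide": [-20,-6,5],"jaw": 0},
    {"dr": [0,0,0],"slide": [-25,-6,5],"jaw": 0},
    {"dr": [0,0,0],"slide": [-30,-6,5],"jaw": 0},
    {"dr": [0,0,0],"slide": [-35,-6,5],"jaw": 0},
    {"dr": [0,0,0],"slide": [-40,-6,5],"jaw": 0}
  ]
}}

```text
clock: 3.15
position: [498.9, -215.2, 48.7]
ee_rot: [-0.67, 0.742, -0.0, -0.0]
contact_force: [-0.0, -4.1, -0.4]
gripper_width: -0.4
grasp_force: 0.0
```

```bash
python3 -c "
from h import *
st()"
```

```text
t 3.15 p [ 498.9 -215.2   48.7] loc [  -0.7 -197.8] xang -95.9 zax [-0.    -0.001 -1.   ] F [-0.   -4.13 -0.39] Floc [ 0.4 -4.1] w -0.4
```

Contact with the knob is at 4 N, which matches the rod friction. I'll push on.

Emit:
{"op": "step_arm", "data": {
  "motion": [
    {"dr": [0,0,0],"slide": [-4,0,0],"jaw": 0},
    {"dr": [0,0,0],"slide": [-8,0,0],"jaw": 0},
    {"dr": [0,0,0],"slide": [-12,0,0],"jaw": 0},
    {"dr": [0,0,0],"slide": [-16,0,0],"jaw": 0},
    {"dr": [0,0,0],"slide": [-20,0,0],"jaw": 0},
    {"dr": [0,0,0],"slide": [-24,0,0],"jaw": 0},
    {"dr": [0,0,0],"slide": [-28,0,0],"jaw": 0},
    {"dr": [0,0,0],"slide": [-32,0,0],"jaw": 0}
  ]
}}

```text
clock: 4.15
position: [502.2, -182.8, 48.6]
ee_rot: [-0.67, 0.742, 0.0, -0.0]
contact_force: [-0.2, -3.7, 0.4]
gripper_width: 0.3
grasp_force: 0.0
```

```bash
python3 - <<'E'
from h import *
st()
c=optics.get_image("top")[195:275,195:335]
cv2.imwrite("pics/top2.png",cv2.resize(c,None,fx=5,fy=5,interpolation=2))
E
```

```text
t 4.15 p [ 502.2 -182.8   48.6] loc [  -0.7 -165.2] xang -95.9 zax [-0. -0. -1.] F [-0.2  -3.68  0.42] Floc [ 0.2 -3.7] w 0.3
```

View pics/top2.png

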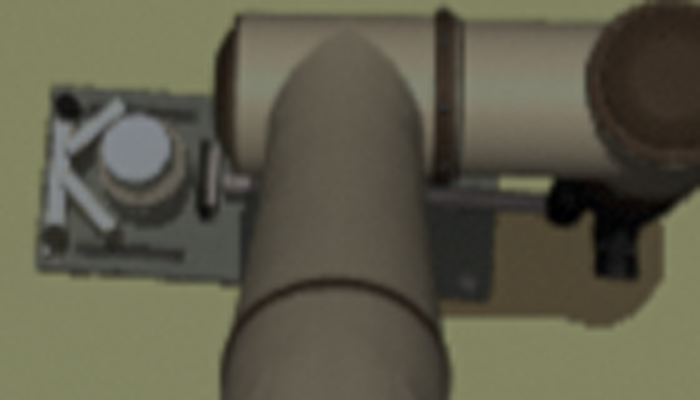

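The crop shows the pad face at x≈200 and the bottle body's near side at about x≈188, so roughly 10 mm of gap is left. The bottle hasn't moved.

Emit:
{"op": "step_arm", "data": {
  "motion": [
    {"dr": [0,0,0],"slide": [-1.5,0,0],"jaw": 0},
    {"dr": [0,0,0],"slide": [-3,0,0],"jaw": 0},
    {"dr": [0,0,0],"slide": [-4.5,0,0],"jaw": 0},
    {"dr": [0,0,0],"slide": [-6,0,0],"jaw": 0},
    {"dr": [0,0,0],"slide": [-7.5,0,0],"jaw": 0},
    {"dr": [0,0,0],"slide": [-9,0,0],"jaw": 0},
    {"dr": [0,0,0],"slide": [-10.5,0,0],"jaw": 0},
    {"dr": [0,0,0],"slide": [-12,0,0],"jaw": 0}
  ]
}}

```text
clock: 5.2
position: [503.4, -171.1, 48.6]
ee_rot: [-0.67, 0.742, 0.0, -0.0]
contact_force: [-1.0, -4.3, 0.5]
gripper_width: -0.2
grasp_force: 0.0
```

Emit:
{"op": "step_arm", "data": {
  "motion": [
    {"dr": [0,0,0],"slide": [-0.4,0,0],"jaw": 0},
    {"dr": [0,0,0],"slide": [-0.8,0,0],"jaw": 0},
    {"dr": [0,0,0],"slide": [-1.2,0,0],"jaw": 0},
    {"dr": [0,0,0],"slide": [-1.6,0,0],"jaw": 0},
    {"dr": [0,0,0],"slide": [-2,0,0],"jaw": 0},
    {"dr": [0,0,0],"slide": [-2.4,0,0],"jaw": 0},
    {"dr": [0,0,0],"slide": [-2.7,0,0],"jaw": 0},
    {"dr": [0,0,0],"slide": [-3,0,0],"jaw": 0}
  ]
}}

```text
clock: 6.2
position: [503.6, -168.7, 48.6]
ee_rot: [-0.67, 0.742, -0.0, -0.0]
contact_force: [-1.0, -8.3, 0.6]
gripper_width: 0.1
grasp_force: 0.0
```

Emit:
{"op": "step_arm", "data": {
  "motion": [
    {"dr": [0,0,0],"slide": [0,0,0],"jaw": 0},
    {"dr": [0,0,0],"slide": [0,0,0],"jaw": 0},
    {"dr": [0,0,0],"slide": [0,0,0],"jaw": 0},
    {"dr": [0,0,0],"slide": [0,0,0],"jaw": 0},
    {"dr": [0,0,0],"slide": [0,0,0],"jaw": 0},
    {"dr": [0,0,0],"slide": [0,0,0],"jaw": 0},
    {"dr": [0,0,0],"slide": [0,0,0],"jaw": 0},
    {"dr": [0,0,0],"slide": [0,0,0],"jaw": 0}
  ]
}}

```text
clock: 7.2
position: [503.6, -168.7, 48.6]
ee_rot: [-0.67, 0.742, -0.0, -0.0]
contact_force: [-0.8, -7.0, 1.0]
gripper_width: -0.3
grasp_force: 0.0
```

```bash
python3 - <<'E'
from h import *
F=[]
for i in range(3):
    im=optics.get_image("top"); s,_=st()
a=im[195:260,195:260]; b=optics.get_image("side")[165:230,205:270]
k=lambda c:cv2.resize(c,None,fx=6,fy=6,interpolation=2)
cv2.imwrite("pics/c3.png",np.hstack([k(a),k(b)]))
E
```

```text
t 7.25 p [ 503.6 -168.7   48.6] loc [  -0.6 -151. ] xang -95.9 zax [-0. -0. -1.] F [-0.05 -7.3  -0.04] Floc [ 0.7 -7.3] w 0.1
t 7.3 p [ 503.6 -168.7   48.6] loc [  -0.6 -151. ] xang -95.9 zax [-0. -0. -1.] F [-0.56 -7.63  0.88] Floc [ 0.2 -7.7] w 0.4
t 7.35 p [ 503.6 -168.7   48.7] loc [  -0.6 -151. ] xang -95.9 zax [-0.    -0.001 -1.   ] F [-1.77 -6.38  0.26] Floc [-1.1 -6.5] w 0.0
```

View pics/c3.png

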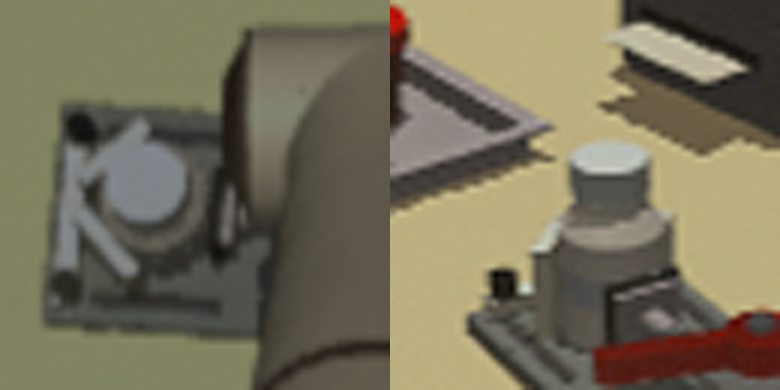

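The top crop has the cap centre at (146,181), so the bottle slid about 8 mm and sits in the V. The side crop has the bottle upright with the pad against it. The knob force holds near 7 N, so I'll add a little push to reach 8–10 N.

Emit:
{"op": "step_arm", "data": {
  "motion": [
    {"dr": [0,0,0],"slide": [-0.2,0,0],"jaw": 0},
    {"dr": [0,0,0],"slide": [-0.4,0,0],"jaw": 0},
    {"dr": [0,0,0],"slide": [-0.5,0,0],"jaw": 0},
    {"dr": [0,0,0],"slide": [-0.5,0,0],"jaw": 0},
    {"dr": [0,0,0],"slide": [-0.5,0,0],"jaw": 0},
    {"dr": [0,0,0],"slide": [-0.5,0,0],"jaw": 0},
    {"dr": [0,0,0],"slide": [-0.5,0,0],"jaw": 0},
    {"dr": [0,0,0],"slide": [-0.5,0,0],"jaw": 0}
  ]
}}

```text
clock: 8.4
position: [503.6, -168.5, 48.7]
ee_rot: [-0.67, 0.742, -0.0, -0.0]
contact_force: [-1.2, -8.5, 0.4]
gripper_width: 0.3
grasp_force: 0.0
```

```bash
python3 - <<'E'
from h import *
for i in range(6):
    im=optics.get_image("top"); s,_=st()
w=onz("top",(146/6-.4+195,181/6-.4+195),114);print("cap",w.round(1),local(w))
E
```

```text
t 8.45 p [ 503.6 -168.5   48.7] loc [  -0.6 -150.8] xang -95.9 zax [-0.    -0.001 -1.   ] F [-0.69 -8.14  0.78] Floc [ 0.1 -8.2] w -0.1
t 8.5 p [ 503.6 -168.5   48.7] loc [  -0.6 -150.8] xang -95.9 zax [-0.    -0.001 -1.   ] F [-0.85 -8.03 -0.01] Floc [-0.  -8.1] w -0.4
t 8.55 p [ 503.6 -168.5   48.7] loc [  -0.6 -150.8] xang -95.9 zax [-0.    -0.001 -1.   ] F [ -0.5  -10.     0.24] Floc [  0.5 -10. ] w 0.3
t 8.6 p [ 503.6 -168.5   48.7] loc [  -0.6 -150.8] xang -95.9 zax [-0.    -0.001 -1.   ] F [-1.21 -8.44 -0.27] Floc [-0.4 -8.5] w -0.5
t 8.65 p [ 503.6 -168.5   48.6] loc [  -0.6 -150.8] xang -95.9 zax [-0.    -0.001 -1.   ] F [-0.64 -7.69 -0.06] Floc [ 0.1 -7.7] w 0.2
t 8.7 p [ 503.6 -168.5   48.7] loc [  -0.6 -150.8] xang -95.9 zax [-0.    -0.001 -1.   ] F [-0.5  -7.17  0.63] Floc [ 0.2 -7.2] w -0.3
cap [533.3 111.1 114. ] [  1.1 130.4]
```

Emit:
{"op": "step_arm", "data": {
  "motion": [
    {"dr": [0,0,0],"slide": [-0.2,0,0],"jaw": 0},
    {"dr": [0,0,0],"slide": [-0.3,0,0],"jaw": 0},
    {"dr": [0,0,0],"slide": [-0.3,0,0],"jaw": 0},
    {"dr": [0,0,0],"slide": [-0.3,0,0],"jaw": 0},
    {"dr": [0,0,0],"slide": [-0.3,0,0],"jaw": 0},
    {"dr": [0,0,0],"slide": [-0.3,0,0],"jaw": 0},
    {"dr": [0,0,0],"slide": [-0.3,0,0],"jaw": 0},
    {"dr": [0,0,0],"slide": [-0.3,0,0],"jaw": 0}
  ]
}}

```text
clock: 9.7
position: [503.6, -168.3, 48.7]
ee_rot: [-0.67, 0.742, -0.0, -0.0]
contact_force: [-0.7, -8.8, -0.2]
gripper_width: -0.1
grasp_force: 0.0
```

```bash
python3 - <<'E'
from h import *
for i in range(4):
    im=optics.get_image("top"); s,_=st()
E
```

```text
t 9.75 p [ 503.6 -168.3   48.7] loc [  -0.6 -150.7] xang -95.9 zax [-0.    -0.001 -1.   ] F [-0.67 -9.52  0.  ] Floc [ 0.3 -9.5] w -0.2
t 9.8 p [ 503.7 -168.4   48.7] loc [  -0.6 -150.7] xang -95.9 zax [-0.    -0.001 -1.   ] F [-0.75 -9.54  0.51] Floc [ 0.2 -9.6] w -0.3
t 9.85 p [ 503.6 -168.4   48.7] loc [  -0.6 -150.7] xang -95.9 zax [-0.    -0.001 -1.   ] F [-0.63 -9.23  0.51] Floc [ 0.3 -9.2] w 0.1
t 9.9 p [ 503.6 -168.4   48.7] loc [  -0.6 -150.7] xang -95.9 zax [-0.    -0.001 -1.   ] F [-0.64 -9.72  0.89] Floc [ 0.3 -9.7] w 0.1
```

Steady at about 9.4 N on the knob, so about 5 N on the pad. I'll back off, go up, and move over to the lever's clockwise side.

Emit:
{"op": "step_arm", "data": {
  "motion": [
    {"dr": [0,0,0],"slide": [5,0,0],"jaw": 0},
    {"dr": [0,0,0],"slide": [20,0,0],"jaw": 0},
    {"dr": [0,0,0],"slide": [20,0,-40],"jaw": 0},
    {"dr": [0,0,0.5],"slide": [20,5,-85],"jaw": 0},
    {"dr": [0,0,1],"slide": [-30,30,-85],"jaw": 0},
    {"dr": [0,0,1.5],"slide": [-80,48,-85],"jaw": 0},
    {"dr": [0,0,1.9],"slide": [-130,48,-80],"jaw": 0},
    {"dr": [0,0,1.9],"slide": [-171,48,-76],"jaw": 0}
  ]
}}

```text
clock: 10.9
position: [473.6, 9.2, 124.9]
ee_rot: [-0.566, 0.824, 0.0, 0.001]
contact_force: [1.1, 0.8, -0.3]
gripper_width: -0.1
grasp_force: 0.0
```

Emit:
{"op": "step_arm", "data": {
  "motion": [
    {"dr": [0,0,0],"slide": [0,0,0],"jaw": 0},
    {"dr": [0,0,0],"slide": [0,0,0],"jaw": 0},
    {"dr": [0,0,0],"slide": [0,0,0],"jaw": 0},
    {"dr": [0,0,0],"slide": [0,0,0],"jaw": 0},
    {"dr": [0,0,0],"slide": [0,0,0],"jaw": 0},
    {"dr": [0,0,0],"slide": [0,0,0],"jaw": 0},
    {"dr": [0,0,0],"slide": [0,0,0],"jaw": 0},
    {"dr": [0,0,0],"slide": [0,0,0],"jaw": 0}
  ]
}}

```text
clock: 11.9
position: [473.5, 7.6, 124.6]
ee_rot: [-0.566, 0.824, 0.0, -0.0]
contact_force: [0.4, 0.9, -0.4]
gripper_width: -0.3
grasp_force: 0.0
```

```bash
python3 - <<'E'
from h import *
st()
a=optics.get_image("top")[195:275,195:335]; b=optics.get_image("side")[150:290,200:340]
cv2.imwrite("pics/c4.png",np.vstack([cv2.resize(a,(420,240),interpolation=2),cv2.resize(b,(420,350),interpolation=2)]))
E
```

```text
t 11.9 p [473.5   7.6 124.6] loc [-48.1  21.5] xang -111.1 zax [-0.  0. -1.] F [ 0.37  0.95 -0.45] Floc [0.3 1. ] w -0.3
```

View pics/c4.png

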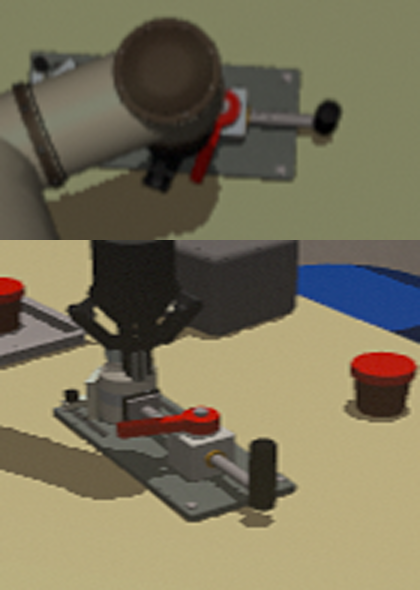

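The tool sits above the lever's +y side, the bottle is upright with the pad on it, and the knob stayed pushed in. I'll work out the sweep waypoints.

```bash
python3 - <<'E'
from h import *
def P(q,d=18,r=58):
    t=np.radians(160)+q; return np.array([0,-20])+r*np.array([np.cos(t),np.sin(t)])+d*np.array([np.sin(t),-np.cos(t)])
def ang(q): return 160+np.degrees(q)+90-5.7
c=np.array([-48.1,21.5]); a0=-111.1+360   # pose at start of sweep
def rel(c,ca,q,**k):
    v=P(q,**k)-c; b=np.radians(ca+5.7); x=np.array([np.cos(b),np.sin(b)]); y=np.array([x[1],-x[0]])
    return np.round([v@x,v@y,-(ang(q)-ca)/8],2)
for q in np.arange(.08,.9,.07): print("A %.2f"%q,rel(c,a0,q))
for s in (.5,.85,1.2):
    print("from",s)
    for q in np.arange(s,s+.46,.05): print("  %.2f"%q,rel(P(s),ang(s),q))
E
```

```text
A 0.08 [9.22 0.6  0.  ]
A 0.15 [13.32  1.72 -0.5 ]
A 0.22 [17.49  2.55 -1.  ]
A 0.29 [21.71  3.08 -1.5 ]
A 0.36 [25.95  3.32 -2.  ]
A 0.43 [30.2   3.26 -2.5 ]
A 0.50 [34.43  2.91 -3.01]
A 0.57 [38.63  2.26 -3.51]
A 0.64 [42.78  1.31 -4.01]
A 0.71 [46.85  0.08 -4.51]
A 0.78 [50.82 -1.43 -5.01]
A 0.85 [54.67 -3.22 -5.51]
from 0.5
  0.50 [ 0.  0. -0.]
  0.55 [ 2.92  0.83 -0.36]
  0.60 [ 5.88  1.51 -0.72]
  0.65 [ 8.87  2.04 -1.07]
  0.70 [11.88  2.42 -1.43]
  0.75 [14.91  2.65 -1.79]
  0.80 [17.94  2.73 -2.15]
  0.85 [20.98  2.66 -2.51]
  0.90 [24.01  2.43 -2.86]
  0.95 [27.02  2.06 -3.22]
from 0.85
  0.85 [ 0.  0. -0.]
  0.90 [ 2.92  0.83 -0.36]
  0.95 [ 5.88  1.51 -0.72]
  1.00 [ 8.87  2.04 -1.07]
  1.05 [11.88  2.42 -1.43]
  1.10 [14.91  2.65 -1.79]
  1.15 [17.94  2.73 -2.15]
  1.20 [20.98  2.66 -2.51]
  1.25 [24.01  2.43 -2.86]
  1.30 [27.02  2.06 -3.22]
from 1.2
  1.20 [ 0.  0. -0.]
  1.25 [ 2.92  0.83 -0.36]
  1.30 [ 5.88  1.51 -0.72]
  1.35 [ 8.87  2.04 -1.07]
  1.40 [11.88  2.42 -1.43]
  1.45 [14.91  2.65 -1.79]
  1.50 [17.94  2.73 -2.15]
  1.55 [20.98  2.66 -2.51]
  1.60 [24.01  2.43 -2.86]
  1.65 [27.02  2.06 -3.22]
```

Emit:
{"op": "step_arm", "data": {
  "motion": [
    {"dr": [0,0,0],"slide": [0,0,15],"jaw": 0},
    {"dr": [0,0,0],"slide": [0,0,30],"jaw": 0},
    {"dr": [0,0,0],"slide": [0,0,45],"jaw": 0},
    {"dr": [0,0,0],"slide": [0,0,60],"jaw": 0},
    {"dr": [0,0,0],"slide": [0,0,64],"jaw": 0},
    {"dr": [0,0,0],"slide": [0,0,64],"jaw": 0},
    {"dr": [0,0,0],"slide": [0,0,64],"jaw": 0},
    {"dr": [0,0,0],"slide": [0,0,64],"jaw": 0}
  ]
}}

```text
clock: 13.0
position: [473.8, 7.7, 61.1]
ee_rot: [-0.566, 0.824, -0.0, 0.001]
contact_force: [0.3, -0.0, 0.0]
gripper_width: 0.2
grasp_force: 0.0
```

Sweep to about 0.50.

Emit:
{"op": "step_arm", "data": {
  "motion": [
    {"dr": [0,0,0],"slide": [5,0.5,0],"jaw": 0},
    {"dr": [0,0,0],"slide": [9.2,0.6,0],"jaw": 0},
    {"dr": [0,0,-0.5],"slide": [13.3,1.7,0],"jaw": 0},
    {"dr": [0,0,-1],"slide": [17.5,2.5,0],"jaw": 0},
    {"dr": [0,0,-1.5],"slide": [21.7,3.1,0],"jaw": 0},
    {"dr": [0,0,-2],"slide": [26,3.3,0],"jaw": 0},
    {"dr": [0,0,-2.5],"slide": [30.2,3.3,0],"jaw": 0},
    {"dr": [0,0,-3],"slide": [34.4,2.9,0],"jaw": 0}
  ]
}}

```text
clock: 14.0
position: [459.0, -23.3, 60.8]
ee_rot: [0.726, -0.688, 0.0, -0.001]
contact_force: [0.7, 1.8, -0.3]
gripper_width: 0.1
grasp_force: 0.9
```

Emit:
{"op": "step_arm", "data": {
  "motion": [
    {"dr": [0,0,-0.36],"slide": [2.9,0.8,0],"jaw": 0},
    {"dr": [0,0,-0.72],"slide": [5.9,1.5,0],"jaw": 0},
    {"dr": [0,0,-1.07],"slide": [8.9,2,0],"jaw": 0},
    {"dr": [0,0,-1.43],"slide": [11.9,2.4,0],"jaw": 0},
    {"dr": [0,0,-1.79],"slide": [14.9,2.6,0],"jaw": 0},
    {"dr": [0,0,-2.15],"slide": [17.9,2.7,0],"jaw": 0},
    {"dr": [0,0,-2.51],"slide": [21,2.7,0],"jaw": 0},
    {"dr": [0,0,-2.51],"slide": [21,2.7,0],"jaw": 0}
  ]
}}

```text
clock: 15.0
position: [457.7, -43.3, 60.9]
ee_rot: [0.834, -0.552, 0.001, -0.002]
contact_force: [-0.4, 8.6, -0.3]
gripper_width: -0.0
grasp_force: 3.9
```

```bash
python3 - <<'E'
from h import *
st()
a=optics.get_image("top")[195:275,195:335]; b=optics.get_image("side")[150:290,200:340]
cv2.imwrite("pics/c5.png",np.vstack([cv2.resize(a,(420,240),interpolation=2),cv2.resize(b,(420,350),interpolation=2)]))
E
```

```text
t 15.0 p [457.7 -43.3  60.9] loc [-58.7 -30.8] xang -67.0 zax [ 0.003  0.002 -1.   ] F [-0.37  8.56 -0.31] Floc [-1.2  8.5] w -0.0
```

View pics/c5.png

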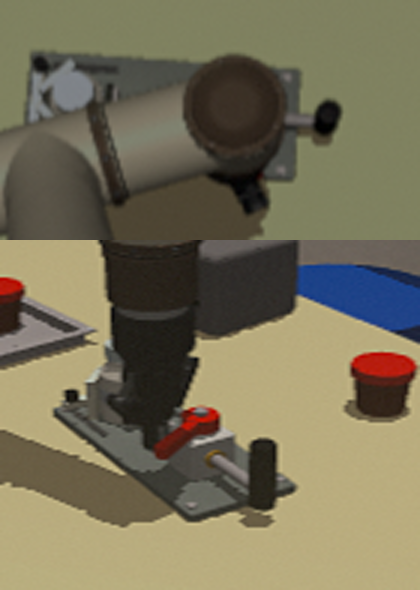

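The lever follows the finger with about 8.5 N, the cam is biting and the lag is 1.5 mm. I'll continue.

Emit:
{"op": "step_arm", "data": {
  "motion": [
    {"dr": [0,0,-0.36],"slide": [2.9,0.8,0],"jaw": 0},
    {"dr": [0,0,-0.72],"slide": [5.9,1.5,0],"jaw": 0},
    {"dr": [0,0,-1.07],"slide": [8.9,2,0],"jaw": 0},
    {"dr": [0,0,-1.43],"slide": [11.9,2.4,0],"jaw": 0},
    {"dr": [0,0,-1.79],"slide": [14.9,2.6,0],"jaw": 0},
    {"dr": [0,0,-2.15],"slide": [17.9,2.7,0],"jaw": 0},
    {"dr": [0,0,-2.51],"slide": [21,2.7,0],"jaw": 0},
    {"dr": [0,0,-2.51],"slide": [21,2.7,0],"jaw": 0}
  ]
}}

```text
clock: 16.1
position: [463.0, -63.6, 60.9]
ee_rot: [0.918, -0.398, 0.0, -0.001]
contact_force: [-0.9, 9.6, 2.5]
gripper_width: -0.3
grasp_force: 3.8
```

```bash
python3 -c "
from h import *
st()"
```

```text
t 16.1 p [463.  -63.6  60.9] loc [-51.4 -50.4] xang -46.9 zax [ 0.002  0.002 -1.   ] F [-0.93  9.61  2.51] Floc [-1.9  9.5] w -0.3
```

Emit:
{"op": "step_arm", "data": {
  "motion": [
    {"dr": [0,0,-0.36],"slide": [2.9,0.8,0],"jaw": 0},
    {"dr": [0,0,-0.72],"slide": [5.9,1.5,0],"jaw": 0},
    {"dr": [0,0,-1.07],"slide": [8.9,2,0],"jaw": 0},
    {"dr": [0,0,-1.43],"slide": [11.9,2.4,0],"jaw": 0},
    {"dr": [0,0,-1.79],"slide": [14.9,2.6,0],"jaw": 0},
    {"dr": [0,0,-2.15],"slide": [17.9,2.7,0],"jaw": 0},
    {"dr": [0,0,-2.51],"slide": [21,2.7,0],"jaw": 0},
    {"dr": [0,0,-2.51],"slide": [21,2.7,0],"jaw": 0}
  ]
}}

```text
clock: 17.1
position: [474.7, -82.3, 60.6]
ee_rot: [0.973, -0.232, -0.0, 0.0]
contact_force: [0.3, -0.9, 0.1]
gripper_width: 0.4
grasp_force: 0.0
```

```bash
python3 - <<'E'
from h import *
st()
a=optics.get_image("top")[195:275,195:335]; b=optics.get_image("side")[150:290,200:340]
cv2.imwrite("pics/c6.png",np.vstack([cv2.resize(a,(420,240),interpolation=2),cv2.resize(b,(420,350),interpolation=2)]))
E
```

```text
t 17.1 p [474.7 -82.3  60.6] loc [-38.  -67.9] xang -26.9 zax [-0. -0. -1.] F [ 0.25 -0.89  0.1 ] Floc [ 0.3 -0.9] w 0.4
```

View pics/c6.png

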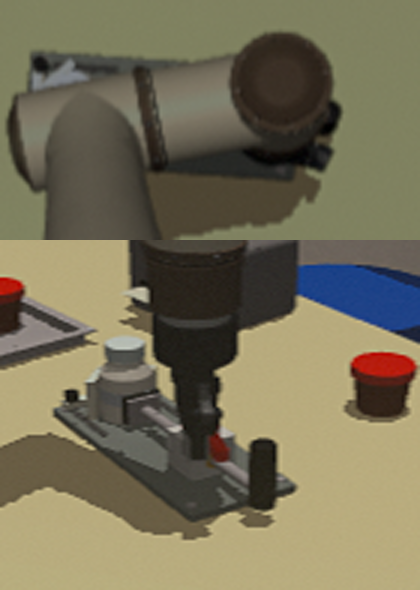

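The force fell to zero and the lever now lies over the rod, so it has snapped over. I'll back off, rise clear and verify.

Emit:
{"op": "step_arm", "data": {
  "motion": [
    {"dr": [0,0,0],"slide": [-8,0,0],"jaw": 0},
    {"dr": [0,0,0],"slide": [-20,0,0],"jaw": 0},
    {"dr": [0,0,0],"slide": [-20,0,-40],"jaw": 0},
    {"dr": [0,0,0],"slide": [-20,0,-90],"jaw": 0},
    {"dr": [0,0,0],"slide": [-20,40,-140],"jaw": 0},
    {"dr": [0,0,0],"slide": [-20,90,-140],"jaw": 0},
    {"dr": [0,0,0],"slide": [-20,140,-140],"jaw": 0},
    {"dr": [0,0,0],"slide": [-20,190,-140],"jaw": 0}
  ]
}}

```text
clock: 18.2
position: [369.8, -243.3, 200.8]
ee_rot: [0.973, -0.232, 0.0, -0.0]
contact_force: [0.4, 0.5, 0.7]
gripper_width: 0.1
grasp_force: 0.0
```

Emit:
{"op": "step_arm", "data": {
  "motion": [
    {"dr": [0,0,0],"slide": [0,60,0],"jaw": 0},
    {"dr": [0,0,0],"slide": [0,120,0],"jaw": 0},
    {"dr": [0,0,0],"slide": [0,120,0],"jaw": 0},
    {"dr": [0,0,0],"slide": [0,120,0],"jaw": 0},
    {"dr": [0,0,0],"slide": [0,120,0],"jaw": 0},
    {"dr": [0,0,0],"slide": [0,120,0],"jaw": 0},
    {"dr": [0,0,0],"slide": [0,120,0],"jaw": 0},
    {"dr": [0,0,0],"slide": [0,120,0],"jaw": 0}
  ]
}}

```text
clock: 19.2
position: [317.5, -349.4, 200.7]
ee_rot: [0.973, -0.232, 0.0, 0.0]
contact_force: [0.6, -0.8, 0.2]
gripper_width: 0.3
grasp_force: 0.0
```

```bash
python3 - <<'E'
from h import *
st()
a=optics.get_image("top")[195:275,195:335]; b=optics.get_image("side")[150:290,200:340]
cv2.imwrite("pics/c7.png",np.vstack([cv2.resize(a,(420,240),interpolation=2),cv2.resize(b,(420,350),interpolation=2)]))
H=cv2.cvtColor(a,cv2.COLOR_BGR2HSV)
red=((H[...,0]<8)|(H[...,0]>172))&(H[...,1]>150)&(H[...,2]>60)
v,u=np.nonzero(red);L=np.array([local(onz("top",(x+195,y+195),84)) for x,y in zip(u,v)])
d=L-[0,-20];far=d[np.hypot(*d.T)>45];m=far.mean(0)
print(len(L),"lever",np.radians(np.degrees(np.arctan2(m[1],m[0]))%360-160))
E
```

```text
t 19.2 p [ 317.5 -349.4  200.7] loc [-167.9 -349.3] xang -26.8 zax [ 0. -0. -1.] F [ 0.64 -0.79  0.19] Floc [ 0.7 -0.7] w 0.3
179 lever 1.622660686025028
```

View pics/c7.png

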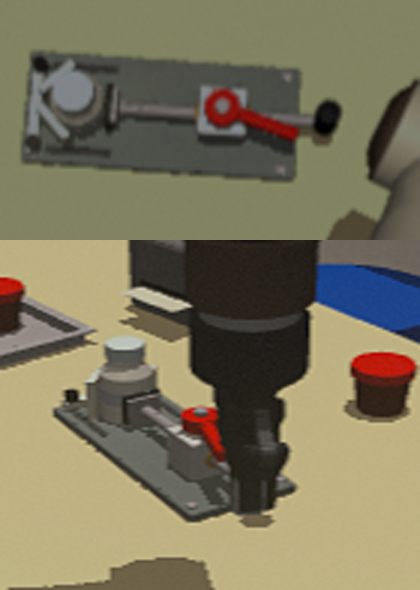

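The image shows the lever bar from hub (223,106) to (297,134), about 1.62 rad. It is past centre but short of its 1.85 stop. The bottle is seated and the rod is in. I'll go back by the same path and guide the lever gently the rest of the way.

Emit:
{"op": "step_arm", "data": {
  "motion": [
    {"dr": [0,0,0],"slide": [0,-60,0],"jaw": 0},
    {"dr": [0,0,0],"slide": [0,-120,0],"jaw": 0},
    {"dr": [0,0,0],"slide": [0,-180,0],"jaw": 0},
    {"dr": [0,0,0],"slide": [0,-240,0],"jaw": 0},
    {"dr": [0,0,0],"slide": [0,-300,0],"jaw": 0},
    {"dr": [0,0,0],"slide": [0,-310,0],"jaw": 0},
    {"dr": [0,0,0],"slide": [0,-310,40],"jaw": 0},
    {"dr": [0,0,0],"slide": [0,-310,80],"jaw": 0}
  ]
}}

```text
clock: 20.3
position: [457.2, -73.2, 120.1]
ee_rot: [0.973, -0.232, 0.001, -0.0]
contact_force: [0.3, 0.4, -0.8]
gripper_width: -0.0
grasp_force: 0.0
```

Emit:
{"op": "step_arm", "data": {
  "motion": [
    {"dr": [0,0,0],"slide": [0,0,30],"jaw": 0},
    {"dr": [0,0,0],"slide": [0,0,60],"jaw": 0},
    {"dr": [0,0,0],"slide": [0,0,60],"jaw": 0},
    {"dr": [0,0,0],"slide": [0,0,60],"jaw": 0},
    {"dr": [0,0,0],"slide": [5,0,60],"jaw": 0},
    {"dr": [0,0,0],"slide": [10,0,60],"jaw": 0},
    {"dr": [0,0,0],"slide": [15,0,60],"jaw": 0},
    {"dr": [0,0,0],"slide": [20,0,60],"jaw": 0}
  ]
}}

```text
clock: 21.3
position: [475.4, -82.3, 60.8]
ee_rot: [0.973, -0.232, 0.0, -0.0]
contact_force: [-0.8, 0.6, 0.7]
gripper_width: -0.1
grasp_force: 0.0
```

```bash
python3 - <<'E'
from h import *
st()
def P(q,d=18,r=58):
    t=np.radians(160)+q; return np.array([0,-20])+r*np.array([np.cos(t),np.sin(t)])+d*np.array([np.sin(t),-np.cos(t)])
c=P(1.55);b=np.radians(160)+1.55+np.pi/2;x=np.array([np.cos(b),np.sin(b)]);y=np.array([x[1],-x[0]])
for q in np.arange(1.55,1.86,.03): v=P(q)-c;print(round(q,2),np.round([v@x,v@y,-np.degrees(q-1.55)/8],2))
E
```

```text
t 21.3 p [475.4 -82.3  60.8] loc [-37.2 -67.9] xang -26.8 zax [ 0.  0. -1.] F [-0.84  0.63  0.66] Floc [-0.9  0.5] w -0.1
1.55 [ 0.  0. -0.]
1.58 [ 1.75  0.51 -0.21]
1.61 [ 3.51  0.97 -0.43]
1.64 [ 5.29  1.38 -0.64]
1.67 [ 7.07  1.74 -0.86]
1.7 [ 8.87  2.04 -1.07]
1.73 [10.67  2.29 -1.29]
1.76 [12.49  2.48 -1.5 ]
1.79 [14.3   2.62 -1.72]
1.82 [16.12  2.7  -1.93]
1.85 [17.94  2.73 -2.15]
```

Emit:
{"op": "step_arm", "data": {
  "motion": [
    {"dr": [0,0,-0.2],"slide": [1.8,0.5,0],"jaw": 0},
    {"dr": [0,0,-0.4],"slide": [3.5,1,0],"jaw": 0},
    {"dr": [0,0,-0.6],"slide": [5.3,1.4,0],"jaw": 0},
    {"dr": [0,0,-0.9],"slide": [7.1,1.7,0],"jaw": 0},
    {"dr": [0,0,-1],"slide": [8.3,1.9,0],"jaw": 0},
    {"dr": [0,0,-1.1],"slide": [9.5,2.1,0],"jaw": 0},
    {"dr": [0,0,-1.3],"slide": [10.7,2.3,0],"jaw": 0},
    {"dr": [0,0,-1.3],"slide": [10.7,2.3,0],"jaw": 0}
  ]
}}

```text
clock: 22.3
position: [483.6, -89.1, 60.7]
ee_rot: [0.99, -0.143, 0.0, -0.0]
contact_force: [-0.2, -0.9, -0.2]
gripper_width: 0.1
grasp_force: 0.0
```

```bash
python3 - <<'E'
from h import *
for i in range(3): optics.get_image("side");st()
E
```

```text
t 22.35 p [483.5 -89.1  60.6] loc [-28.6 -73.8] xang -16.4 zax [ 0. -0. -1.] F [0.66 0.29 0.18] Floc [0.6 0.4] w -0.3
t 22.4 p [483.4 -89.1  60.6] loc [-28.6 -73.8] xang -16.4 zax [ 0.  0. -1.] F [-0.3  -0.04  0.35] Floc [-0.3 -0.1] w 0.1
t 22.45 p [483.4 -89.   60.6] loc [-28.6 -73.7] xang -16.4 zax [-0. -0. -1.] F [ 0.72  0.11 -0.17] Floc [0.7 0.2] w 0.2
```

Emit:
{"op": "step_arm", "data": {
  "motion": [
    {"dr": [0,0,-0.1],"slide": [0.8,0.2,0],"jaw": 0},
    {"dr": [0,0,-0.2],"slide": [1.6,0.4,0],"jaw": 0},
    {"dr": [0,0,-0.3],"slide": [2.4,0.6,0],"jaw": 0},
    {"dr": [0,0,-0.4],"slide": [3.2,0.8,0],"jaw": 0},
    {"dr": [0,0,-0.5],"slide": [4,1,0],"jaw": 0},
    {"dr": [0,0,-0.6],"slide": [4.8,1.2,0],"jaw": 0},
    {"dr": [0,0,-0.6],"slide": [4.8,1.2,0],"jaw": 0},
    {"dr": [0,0,-0.6],"slide": [4.8,1.2,0],"jaw": 0}
  ]
}}

```text
clock: 23.45
position: [486.8, -91.5, 60.4]
ee_rot: [0.995, -0.101, -0.001, 0.0]
contact_force: [-3.3, 1.8, 1.0]
gripper_width: 0.5
grasp_force: 1.8
```

```bash
python3 - <<'E'
from h import *
for i in range(3): a=optics.get_image("side");st()
b=a[170:270,230:330]
cv2.imwrite("pics/c8.png",cv2.resize(b,None,fx=5.5,fy=5.5,interpolation=2))
E
```

```text
t 23.5 p [486.9 -91.5  60.4] loc [-24.9 -75.8] xang -11.6 zax [-0.002  0.    -1.   ] F [-4.78  2.07  0.88] Floc [-5.   1.6] w -0.0
t 23.55 p [486.9 -91.5  60.4] loc [-24.9 -75.8] xang -11.6 zax [-0.002  0.    -1.   ] F [-3.26  1.59  1.88] Floc [-3.4  1.3] w 0.1
t 23.6 p [486.9 -91.5  60.4] loc [-24.9 -75.9] xang -11.6 zax [-0.002  0.    -1.   ] F [-3.84  1.14  1.88] Floc [-3.9  0.7] w -0.2
```

View pics/c8.png

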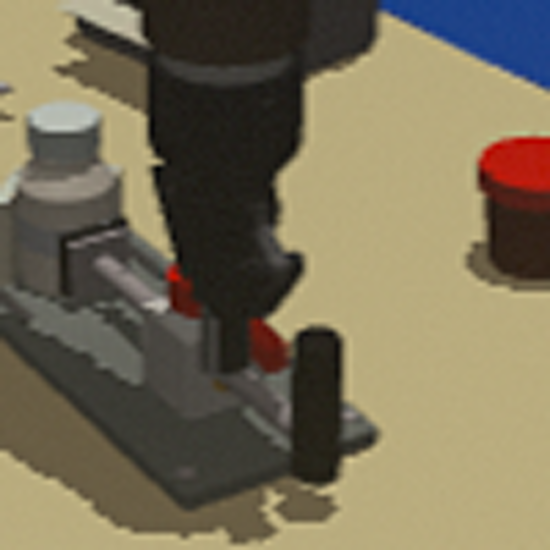

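The side crop shows the finger against the lever bar, which lies nearly over the rod, with about 4 N of contact. From here I'll check the lever angle numerically and view no more pictures. I've viewed 12, which is over the limit of 10.

```bash
cat >>h.py <<'E'
def lever():
    a=optics.get_image("top")[215:265,255:312]
    H=cv2.cvtColor(a,cv2.COLOR_BGR2HSV)
    red=((H[...,0]<8)|(H[...,0]>172))&(H[...,1]>150)&(H[...,2]>60)
    v,u=np.nonzero(red)
    if not len(u): print("no red");return
    L=np.array([local(onz("top",(x+255,y+215),84)) for x,y in zip(u,v)])
    d=L-[0,-20];r=np.hypot(*d.T)
    print("n",len(u),"rmax",r.max().round(1))
    for lo,hi in((25,45),(45,65),(65,90)):
        k=d[(r>lo)&(r<hi)]
        if len(k): m=k.mean(0);print(lo,len(k),"lever",round(np.radians(np.degrees(np.arctan2(m[1],m[0]))%360-160),3))
E
python3 -c "
from h import *
lever()"
```

```text
no red
```

Emit:
{"op": "step_arm", "data": {
  "motion": [
    {"dr": [0,0,0],"slide": [-8,0,0],"jaw": 0},
    {"dr": [0,0,0],"slide": [-20,0,0],"jaw": 0},
    {"dr": [0,0,0],"slide": [-20,0,-45],"jaw": 0},
    {"dr": [0,0,0],"slide": [-20,0,-90],"jaw": 0},
    {"dr": [0,0,0],"slide": [-20,50,-100],"jaw": 0},
    {"dr": [0,0,0],"slide": [-20,110,-100],"jaw": 0},
    {"dr": [0,0,0],"slide": [-20,170,-100],"jaw": 0},
    {"dr": [0,0,0],"slide": [-20,220,-100],"jaw": 0}
  ]
}}

```text
clock: 24.65
position: [423.1, -304.8, 161.0]
ee_rot: [0.995, -0.101, 0.001, 0.0]
contact_force: [-0.1, 0.8, -0.7]
gripper_width: 0.2
grasp_force: 0.0
```

```bash
python3 -c "
from h import *
st();lever()"
```

```text
t 24.65 p [ 423.1 -304.8  161. ] loc [ -67.2 -294.4] xang -11.6 zax [ 0.002 -0.001 -1.   ] F [-0.08  0.8  -0.73] Floc [-0.2  0.8] w 0.2
n 178 rmax 79.6
25 30 lever 1.829
45 31 lever 1.842
65 19 lever 1.849
```

The lever is at 1.85, closed on its stop. I'll do one last still check, comparing lever, bottle and bystanders, and hand in.

Emit:
{"op": "step_arm", "data": {
  "motion": [
    {"dr": [0,0,0],"slide": [0,50,0],"jaw": 0},
    {"dr": [0,0,0],"slide": [0,100,0],"jaw": 0},
    {"dr": [0,0,0],"slide": [0,100,0],"jaw": 0},
    {"dr": [0,0,0],"slide": [0,100,0],"jaw": 0},
    {"dr": [0,0,0],"slide": [0,100,0],"jaw": 0},
    {"dr": [0,0,0],"slide": [0,100,0],"jaw": 0},
    {"dr": [0,0,0],"slide": [0,100,0],"jaw": 0},
    {"dr": [0,0,0],"slide": [0,100,0],"jaw": 0}
  ]
}}

```text
clock: 25.7
position: [403.9, -400.7, 160.7]
ee_rot: [0.995, -0.101, 0.0, 0.0]
contact_force: [0.4, -1.0, 0.5]
gripper_width: -0.3
grasp_force: 0.0
```

```bash
python3 - <<'E'
from h import *
st();lever()
t=optics.get_image("top");t0=cv2.imread("pics/top0.png")
g=lambda c:cv2.cvtColor(c,cv2.COLOR_BGR2GRAY)
r=cv2.HoughCircles(g(cv2.resize(t[200:250,200:240],None,fx=6,fy=6,interpolation=2)),3,1,40,param1=80,param2=15,minRadius=30,maxRadius=60)
if r is not None:
    for u,v,R in r[0][:2]: print("cap",local(onz("top",(u/6+200,v/6+200),114)),R)
for n,(a,b,c,d) in dict(tray=(200,310,68,160),jar3=(140,170,248,278),stamp=(165,192,345,375),pen=(225,255,380,430)).items():
    print(n,"diff",cv2.absdiff(t[a:b,c:d],t0[a:b,c:d]).mean().round(2))
E
```

```text
t 25.7 p [ 403.9 -400.7  160.7] loc [ -76.9 -391.7] xang -11.6 zax [ 0. -0. -1.] F [ 0.37 -0.98  0.5 ] Floc [ 0.5 -0.9] w -0.3
n 179 rmax 79.6
25 30 lever 1.829
45 31 lever 1.842
65 20 lever 1.844
cap [ -0.3 129.8] 40.9
tray diff 3.97
jar3 diff 3.59
stamp diff 5.37
pen diff 46.41
```

```bash
python3 -c "
from bench import arm
print(arm.job_done())"
```

```text
the job is handed in; nothing more can be done
None
```

The bottle is seated in the V-stop under about 4–5 N of pad pressure and the cam lever is closed at about 1.85 rad; I handed the job in at about 26 s with the arm clear, not having rechecked the pen (the arm hid it), and I viewed 12 pictures against the limit of 10.

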